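# Glue-up in the lever clamp: pin the linkage, then hold the lever in the third notch

## Task

The edging strip is glued up against the putty palette in the bench's lever clamp, but the clamp's linkage is apart. Take the thick pin (the one with the wide flange) from the wooden block, push it down through the lever's fork and the jaw's lug until its flange sits on the fork, and let go of it; then swing the lever by its upright grip, away from the rest stop, past the first two notches into the third, and keep holding it there so that the jaw squeezes the joint: the lever springs back if let go, so finish while still holding it in the third notch. Leave the slim pin in the block and do not disturb the other things on the bench.

Things in the scene. Friction and masses are not known exactly. Their poses are not given: they have to be found in the camera images.
- link_pin: the thick steel clevis pin, upright in one hole of pin_block, hanging by its flange; 0.08 kg. Origin on its axis at the flange's underside, z up along the pin. Shank 12 mm diameter, 38 mm down from the origin, the last 4 mm tapering to 7 mm; flange 24 mm diameter, z 0 to 4 mm; knurled grip 18 mm diameter, z 4 to 22 mm, taken from above
- spare_pin: the slim steel pin in the other hole of the block (shank 8 mm diameter and 38 mm long, flange 18 mm, grip 11 mm diameter and 12 mm high); not wanted, stays there. Origin at the underside of its flange
- pin_block: light wooden block 130 x 50 x 50 mm (x, y, z) that stays put, origin under its centre; two holes 14.5 mm wide and 46 mm deep in its top at x = -36 and +36 mm. Either pin may be in either hole
- clamp_base: the lever clamp's grey base plate, 200 x 320 x 12 mm (x, y, z), fixed to the bench, origin under its centre. A fixed steel fence stands near its +y end; the jaw slides along +y towards it, squeezing strip and palette against the fence. The whole clamp lies below 100 mm
- lever_pivot (a point): on the lever's upright pivot axis (z up), 60 mm above the bench
- fork_top (a point): centre of the hole in the upper tine of the lever's fork, at the tine's top face, 60 mm above the bench, 40 mm from the pivot axis. Both tines (z 52 to 60 and 30 to 38 mm above the bench) have round holes 13.5 mm wide, one under the other. A seated pin's flange rests on this face; 10 mm of free air remain under its foot
- lever_grip: upright black round handle at the end of the lever, free to turn on its spindle: 27 mm diameter, its top 97 mm and its foot (a 29 mm collar) 50 mm above the bench. Origin on the handle's axis at bench height (z = 0), 170 mm from the pivot axis; it swings with the lever
- lever (a joint): lever angle, rad: 0 at the rest stop, growing anticlockwise seen from above (the grip moves towards clamp_base's +x), end stop at 0.90. Three notches, each between two raised ribs on the quadrant and felt as a small bump, at 0.25, 0.50 and 0.75. A spring always drives it back to 0; no notch holds it. At the third notch it pushes back with about 10 N at the grip
- edging_strip: wooden strip 135 x 12 x 18 mm lying on the clamp base between the jaw pad and the palette, origin under its centre, x along its length
- palette: plywood putty palette 85 x 135 x 12 mm plus dried putty, lying on the clamp base between strip and fence, origin under its centre; its 135 mm side faces the strip
- glue_bottle: milky squeeze bottle with a cone tip, 64 mm diameter, 174 mm high, standing on the bench to the left of the clamp; origin under its centre
- lug_slot (a point): centre of the slot through the jaw's lug, at the lug's top face, 50 mm above the bench (lug z 40 to 50 mm, between the tines). The slot is 13.5 mm wide along the slide and 18.5 mm across it. With the lever at rest, tines and slot are in line for the pin
- chisel: black-handled chisel, 240 mm long, 30 mm high, lying on the bench beyond (+x of) the pin block; origin under its centre

How it is judged:
By the outcome, as a careful person would: the job done as asked, in the order asked, and still so for the second after the job is handed in, while the arm keeps its last pose, push and grip.
It also fails if it takes over 54 s, if anything falls off the work surface, if the arm or the gripper's body presses on something with over 40 N, if the wrist force passes 120 N, or if a joint passes its speed limit or range.

## Robot

A 7-joint arm with a two-finger parallel gripper is mounted at the origin on the work surface; the furniture and walls round the work are solid. World frame = base frame: x ahead of the robot, y to its left, z up, the work surface at z = 0. Lengths are in m, angles in rad, forces in N, time in s.
With the tool pointing down it reaches from about 0.425 to 0.875 m from the base axis. Payload 8.4 kg.
Tool frame: the origin (TCP) lies between the finger pads; the fingertips stand 22 mm ahead of it and the grasp point (between the pads) lies 3 mm ahead of it (ctrl.finger_overhang is the distance from the TCP to the fingertips, in m); z points along the fingers, y is the line along which they close (so a half turn about z gives the same grasp; the last joint's range is limited). The gripper opens to 87 mm and grips with 3 to 60 N. Pads are 19 mm wide; open, the fingers measure 117 mm over their backs; the gripper's body (75 mm by 190 mm) begins 51 mm behind the grasp point.
Start: joints at [1.098, 0.333, 0.04, 1.465, -0.013, 1.343, -0.059], TCP at [0.237, -0.605, 0.245] pointing down, gripper open.
Joint ranges: [-2.58, 2.58], [-0.38, 2.09], [-1.3, 1.39], [0.25, 2.4], [-1.5, 4.64], [0.08, 2.09], [-2.65, 2.65]. Speed limits (rad/s): [2.22, 2.22, 2.79, 2.79, 3.14, 3.14, 3.14].

## Interface

Orientations are given as a unit quaternion [w, x, y, z].
In Python, from cell import ctrl gives the robot as it stands.
- The arm moves only by the tool arm_command, never from a script. Its argument "deltas" is a list of rows, each an object of numbers: "x", "y", "z": the shift along the world's x, y, z in units of 25 mm (1.0 is 25 mm); "twist": the turn about the world's z in units of 6 degrees (1.0 is 6 degrees). A call has 1 to 8 rows; each row shifts and turns the commanded pose from where the row before left it; what a row does not reach is not made up. A row lasts 1/12 s, in which the tool goes at most 41.7 mm and 7.16 degrees, less where a joint would pass 70% of its speed; a pose out of reach is approached as far as the arm can. A call is refused whole if a number of a shift passes 1 or a number of a turn 1, either way. A call with a gripper value outside its range is refused whole. "hand" is the finger opening in mm, from 0 to 87, set as the call begins (left out, the last holds). The fingers move at their own pace and stop on an object; "newtons" is the grip in N (left out, the last holds). Time passes only in rows, so rows that do not move let the fingers close. It gives the time, the measured TCP pose, the force, the opening and the grip force at its end, in the units of the state.
- ctrl.read_state(): the state, without advancing time (a new reading comes with each control period).
- ctrl.snapshot(name): name is "scene" or "top" or "wrist"; returns a dict with "color" (480x640x3 uint8, red, green, blue), "z_map" (480x640 float32, m along the optical axis (not along the pixel's ray), 0 where there is no reading), "intrinsics" (3x3 intrinsics, pixels), "k1" (the pictures are not rectified: a ray, as slopes to the right and down, at radius r is drawn at 1 + k1 r^2 times it, then the intrinsics apply), "eye" and "rotation" of the camera in the world; the wrist camera has in their place "mount" (4x4, takes a point from camera to tool coordinates, whose origin is the TCP and whose axes are the flange's). Camera axes: x right, y up, looking along -z (the intrinsics and any distortion apply to the point x, -y, -z); pixel columns grow to the right and rows downward; lengths in m; the calibration is good to about 2 mm. A picture is of the moment at which its call begins: read the wrist's pose just before it.
- ctrl.hand_in(): hands the job in; it is judged then, once.
The state is a dict: "t": time; "joints": joint angles; "dq": joint speeds; "tau": joint torques, N m; "position": TCP position; "ee_rot": TCP orientation; "contact_force": force on the tool from outside, world axes, zero at the start; "ft_torque": the same for the moment, N m; "width": finger opening in m; "gripper_force": force on a finger pad.
Only numpy, scipy, OpenCV 4.12 (cv2) and the standard library are available. Lean on these libraries where they do the work, as an engineer would, in place of code of your own. Each camera call takes 0.05 s, during which the arm holds its last target. There are 200 camera calls.

## Working session

There is one attempt and no reset: what is moved stays moved. The work goes in short steps, Python scripts to look and compute and a tool call to move; the robot and the scene stay as the last step left them, time stands still between calls to the robot, and variables do not carry over. Pictures are saved under pics/ and viewed, at most 10 in all, crops included, and the job is handed in when it is done.

Besides the shell and the picture viewer there is one more tool, called after "Emit:" by a JSON object that holds its "method" and its "body". arm_command: Moves the arm, as the interface text tells. Its arguments: {"type":"object","properties":{"deltas":{"type":"array"},"hand":{"type":"number"},"newtons":{"type":"number"}},"required":["deltas"]}

```bash
mkdir -p pics; ls
cat > h.py <<'E'
import numpy as np, cv2
from cell import ctrl
from scipy.spatial.transform import Rotation as R
def cam(name):
    s=ctrl.read_state(); d=ctrl.snapshot(name)
    if 'mount' in d:
        q=s['ee_rot']; T=np.eye(4); T[:3,:3]=R.from_quat([q[1],q[2],q[3],q[0]]).as_matrix(); T[:3,3]=s['position']
        M=T@np.array(d['mount']); d['eye']=M[:3,3]; d['rotation']=M[:3,:3]
    d['eye']=np.array(d['eye']); d['rotation']=np.array(d['rotation']); return d
def ray(d,u,v):
    K=np.array(d['intrinsics']); a=(np.asarray(u,float)-K[0,2])/K[0,0]; b=(np.asarray(v,float)-K[1,2])/K[1,1]
    r=np.hypot(a,b); q=r.copy()
    for _ in range(10): q=r/(1+d['k1']*q*q)
    f=np.where(r>0,q/np.maximum(r,1e-12),1); c=np.stack([a*f,-b*f,-np.ones_like(a)],-1)
    return c@d['rotation'].T
def onz(d,u,v,z):
    r=ray(d,u,v); return d['eye']+r*((z-d['eye'][2])/r[...,2])[...,None]
def cloud(d):
    v,u=np.mgrid[:480,:640]; return d['eye']+ray(d,u,v)*np.asarray(d['z_map'])[...,None]
def proj(d,p):
    c=(np.asarray(p)-d['eye'])@d['rotation']; a=c[...,0]/-c[...,2]; b=-c[...,1]/-c[...,2]
    f=1+d['k1']*(a*a+b*b); K=np.array(d['intrinsics']); return np.stack([a*f*K[0,0]+K[0,2],b*f*K[1,1]+K[1,2]],-1)
def save(d,n): cv2.imwrite('pics/'+n,cv2.cvtColor(d['color'],cv2.COLOR_RGB2BGR))
E
python3 - <<'E'
from h import *
for n in ['top','scene','wrist']:
    d=cam(n); save(d,n+'0.png'); print(n,d['eye'].round(3),d['rotation'].round(3).tolist(),np.array(d['intrinsics']).tolist(),d['k1'],np.median(d['z_map']))
s=ctrl.read_state(); print(s); print(ctrl.finger_overhang)
E
```

```text
pics
top [0.324 0.048 1.732] [0.715, 0.047, -0.044, -0.696] [[616.0243811687665, 0.0, 325.3954977652902], [0.0, 616.0243811687665, 235.9085997309551], [0.0, 0.0, 1.0]] -0.13746362905228837 1.76353
scene [-0.432  0.748  0.849] [-0.399, -0.214, 0.434, 0.779] [[569.1619884012971, 0.0, 307.50239717502825], [0.0, 569.1619884012971, 249.92357996710356], [0.0, 0.0, 1.0]] -5.756123341164624e-05 1.5035717
wrist [ 0.301 -0.58   0.385] [[0.365, 0.901, 0.235], [-0.931, 0.353, 0.091], [-0.001, -0.252, 0.968]] [[412.6561942388703, 0.0, 315.56061826507977], [0.0, 412.6561942388703, 242.2605869540122], [0.0, 0.0, 1.0]] -0.08652470836545474 0.38313463
{'t': 0.15, 'joints': array([ 1.09779582,  0.33374175,  0.0398645 ,  1.46605677, -0.01339749,
        1.34324972, -0.0585191 ]), 'dq': array([-0.00141167, -0.00165808,  0.00083689, -0.00107881, -0.0006862 ,
        0.00084863,  0.00071868]), 'tau': array([ 2.06899749e-03, -6.56845951e+01,  1.33656230e+00, -4.04109299e+01,
       -5.97151788e-02,  4.18271043e-02,  1.24312846e-04]), 'position': array([ 0.23722277, -0.60482478,  0.24387342]), 'ee_rot': array([-5.76207732e-04,  9.82587003e-01,  1.85802119e-01, -1.48043608e-04]), 'contact_force': array([-0.08092759,  0.98950583, -0.26300234]), 'ft_torque': array([ 0.05039156, -0.05252355,  0.00042692]), 'gripper_force': 0.0, 'width': 0.08713978786644068}
0.022
```

```bash
sed -i "s/d\['rotation'\]=np.array(d\['rotation'\]); return d/r=np.array(d['rotation']); d['rotation']=R.from_quat(np.roll(r,-1)).as_matrix() if r.size==4 else r; return d/" h.py
python3 - <<'E'
from h import *
d=cam('top'); c=cloud(d); np.savez('top.npz',**d)
print(c[240,320],c[100,100])
E
```

```text
[0.53019037 0.07336665 0.04016587] [ 1.1605458   0.99512023 -0.61679868]
```

View pics/top0.png

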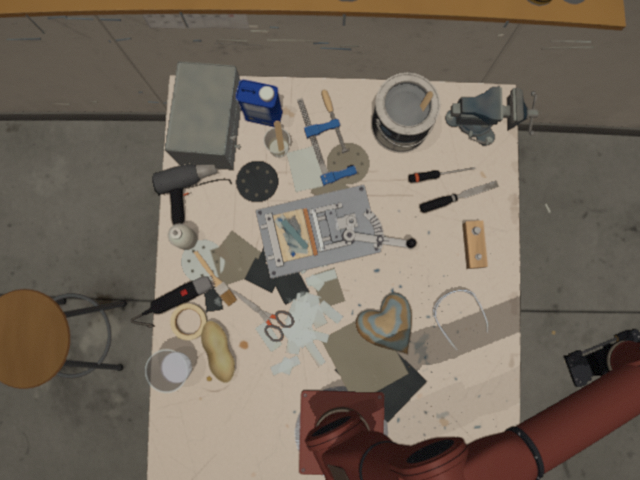

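View pics/scene0.png

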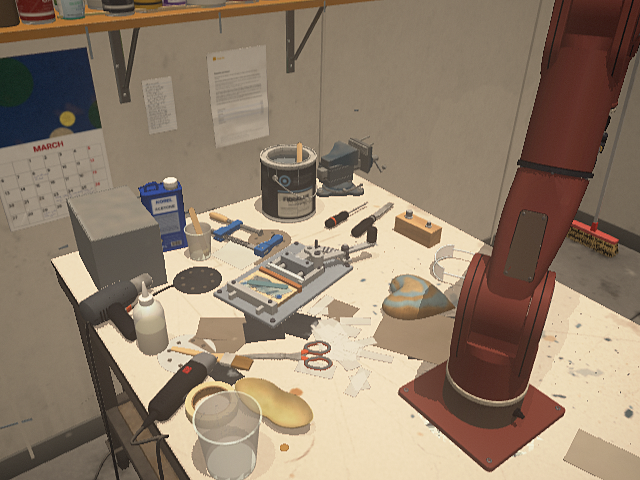

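The top view shows the clamp around px (318,230), with the grip at (411,243) and the pivot near (349,236). The pin block is at (475,245) with two pins in it. The scene view shows the same layout, with the grip standing upright and the chisel beyond the block.

Run:
```python
from h import *
d=cam('top'); 
cv2.imwrite('pics/crop1.png',cv2.resize(cv2.cvtColor(d['color'][175:290,250:505],cv2.COLOR_RGB2BGR),None,fx=3.1,fy=3.1,interpolation=cv2.INTER_CUBIC))
for n,u,v,z in [('grip',411,243,.097),('pivot',349,236,.06),('pinA',475,230,.07),('pinB',477,260,.07),('blk',475,245,.05)]: print(n,onz(d,u,v,z).round(3),cloud(d)[v,u].round(3))
```

```text
grip [ 0.521 -0.171  0.097] [ 0.522 -0.172  0.094]
pivot [ 0.541 -0.006  0.06 ] [ 0.54  -0.006  0.065]
pinA [ 0.565 -0.352  0.07 ] [ 0.564 -0.35   0.077]
pinB [ 0.483 -0.357  0.07 ] [ 0.485 -0.362  0.049]
blk [ 0.526 -0.356  0.05 ] [ 0.526 -0.355  0.054]
```

View pics/crop1.png

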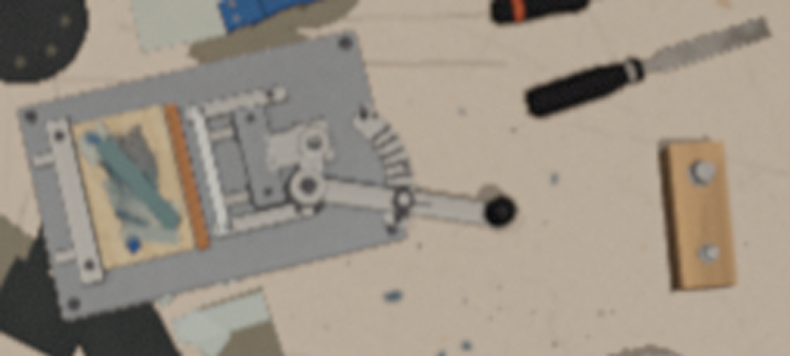

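The enlarged crop shows the wider-headed pin at crop (703,172), in the +x hole. The pivot is at crop (308,186), the fork eye at (316,143) and the black grip at (499,211). I'll move the wrist camera over the block.

Emit:
{"method": "arm_command", "body": {"deltas": [{"x": 1,"y": 0.8,"twist": -0.6},{"x": 1,"y": 0.8,"twist": -0.6},{"x": 1,"y": 0.8,"twist": -0.6},{"x": 1,"y": 0.8,"twist": -0.6},{"x": 1,"y": 0.8,"twist": -0.6},{"x": 1,"y": 0.8,"twist": -0.6},{"x": 1,"y": 0.8},{"x": 1,"y": 0.8}]}}

```text
validation failed for argument at $.de...
```

Emit:
{"method": "arm_command", "body": {"deltas": [{"x": 1,"y": 1},{"x": 1,"y": 1},{"x": 1,"y": 1},{"x": 0.7,"y": 0.6},{},{}]}}

```text
validation failed for argument at $.de...
```

Run:
```python
from h import *
d=cam('wrist'); save(d,'w1.png'); np.savez('w1.npz',**d); s=ctrl.read_state(); print(s['t'],s['position'],s['ee_rot'],s['joints'],s['contact_force'])
```

```text
0.3 [ 0.23728952 -0.60497808  0.24426788] [-2.60881725e-04  9.82586628e-01  1.85804860e-01 -6.26359855e-05] [ 1.09779924  0.33343222  0.03987273  1.46566015 -0.0133989   1.34330243
 -0.05850724] [ 0.17365049 -0.19126088 -0.36375424]
```

View pics/w1.png

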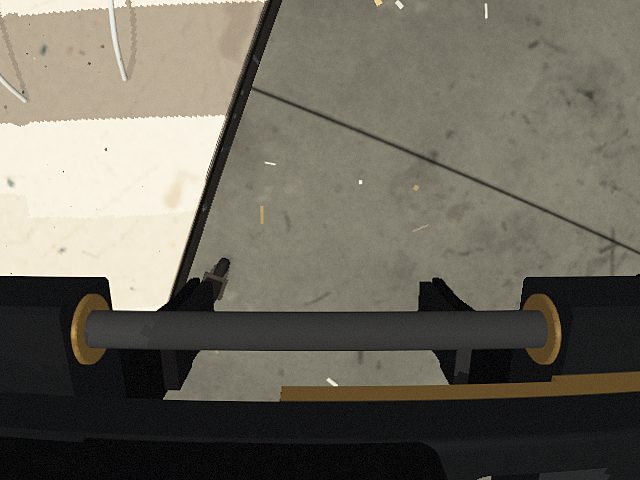

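The arm didn't move. This picture shows only the floor, the bench edge and the fingers, which sit at rows 280–390. I'll retry with all keys in each row.

Emit:
{"method": "arm_command", "body": {"deltas": [{"x": 1,"y": 0.8,"z": 0,"twist": -0.6},{"x": 1,"y": 0.8,"z": 0,"twist": -0.6},{"x": 1,"y": 0.8,"z": 0,"twist": -0.6},{"x": 1,"y": 0.8,"z": 0,"twist": -0.6},{"x": 1,"y": 0.8,"z": 0,"twist": -0.6},{"x": 1,"y": 0.8,"z": 0,"twist": -0.6},{"x": 1,"y": 0.8,"z": 0,"twist": 0},{"x": 1,"y": 0.8,"z": 0,"twist": 0}]}}

```text
t: 0.97
position: [0.4384, -0.4439, 0.2446]
ee_rot: [0.0, 1.0, -0.002, 0.0]
contact_force: [-0.4, -0.2, -0.3]
width: 0.0869
gripper_force: 0.0
```

Emit:
{"method": "arm_command", "body": {"deltas": [{"x": 1,"y": 1,"z": 0,"twist": 0},{"x": 0.8,"y": 1,"z": 0,"twist": 0},{"x": 0.6,"y": 1,"z": 0,"twist": 0},{"x": 0,"y": 0.5,"z": 0,"twist": 0},{"x": 0,"y": 0,"z": 0,"twist": 0},{"x": 0,"y": 0,"z": 0,"twist": 0}]}}

```text
t: 1.47
position: [0.4972, -0.3575, 0.2447]
ee_rot: [0.0, 1.0, -0.001, -0.0]
contact_force: [-0.3, -0.1, 0.4]
width: 0.0866
gripper_force: 0.0
```

Run:
```python
from h import *
d=cam('wrist'); save(d,'w2.png'); np.savez('w1.npz',**d); s=ctrl.read_state(); print(s['t'],s['position'],s['ee_rot'],s['joints'],s['contact_force'])
```

```text
1.5167 [ 0.49653388 -0.35867926  0.24463485] [ 3.80257263e-04  9.99997655e-01 -2.12516643e-03 -1.68416623e-04] [ 0.63435756  0.26177298 -0.09956651  1.55662302  0.02738031  1.32442494
 -1.04356157] [-0.85926201 -0.218605    0.75842799]
```

View pics/w2.png

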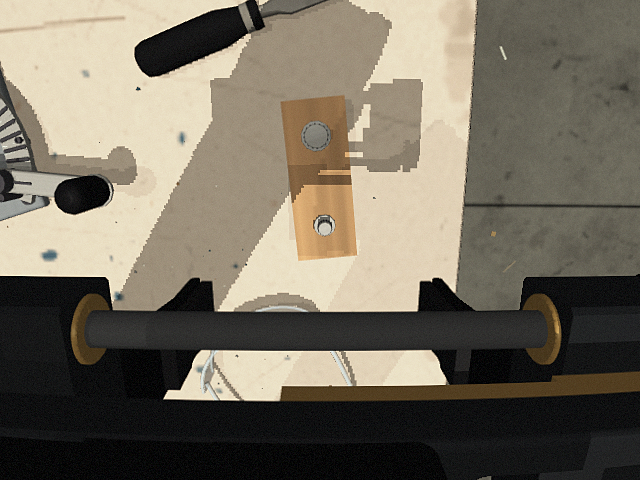

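Wrist view: the thick pin's knurled head is at (316,135), the slim pin at (324,225) and the lever grip at (82,195).

```bash
cat > pin.py <<'E'
from h import *
def pin(d,u0,v0,w=28):
    hsv=cv2.cvtColor(d['color'],cv2.COLOR_RGB2HSV); m=((hsv[...,1]<60)).astype(np.uint8)
    k=np.zeros_like(m); cv2.circle(k,(int(u0),int(v0)),w,1,-1); m&=k
    m=cv2.morphologyEx(m,cv2.MORPH_OPEN,np.ones((3,3)))
    cs=max(cv2.findContours(m,0,2)[0],key=cv2.contourArea); (u,v),r=cv2.minEnclosingCircle(cs)
    return u,v,r,cv2.contourArea(cs)
E
python3 - <<'E'
from pin import *
d=dict(np.load('w1.npz')); c=cloud(d)
for u,v in [(316,135),(324,225)]:
    p=pin(d,u,v); print(p, c[int(p[1]),int(p[0])].round(4)); 
    for z in (.05,.054,.072): print(z,onz(d,p[0],p[1],z).round(4))
    print(np.sort(c[v-12:v+12,u-12:u+12,2].ravel())[::48].round(3))
# block top mask
hsv=cv2.cvtColor(d['color'],cv2.COLOR_RGB2HSV); m=(np.abs(c[...,2]-.05)<.008)
m[:, :250]=0; m[:,400:]=0; m[270:]=0
r=cv2.minAreaRect(np.argwhere(m)[:,::-1].astype(np.float32)); print(r); b=cv2.boxPoints(r); print(onz(d,b[:,0],b[:,1],.05).round(4)); print(np.median(c[m][:,2]), np.median(c[60:100,150:200,2]), 'bench',np.median(c[180:260,400:440,2]))
E
```

```text
(315.37042236328125, 135.4437713623047, 15.090581893920898, 661.0) [ 0.5658 -0.3571  0.0722]
0.05 [ 0.5655 -0.3574  0.05  ]
0.054 [ 0.5655 -0.3574  0.054 ]
0.072 [ 0.5655 -0.3574  0.072 ]
[0.05  0.054 0.056 0.071 0.072 0.072 0.072 0.073 0.073 0.073 0.073 0.074]
(324.3765563964844, 224.7654266357422, 10.738813400268555, 321.5) [ 0.4976 -0.364   0.0678]
0.05 [ 0.4931 -0.3647  0.05  ]
0.054 [ 0.494  -0.3646  0.054 ]
0.072 [ 0.4979 -0.3642  0.072 ]
[0.049 0.05  0.051 0.051 0.052 0.054 0.055 0.055 0.056 0.065 0.066 0.067]
((320.20416259765625, 177.6890411376953), (161.37159729003906, 64.7475357055664), 83.9909896850586)
[[ 0.5921 -0.3296  0.05  ]
 [ 0.597  -0.3797  0.05  ]
 [ 0.4672 -0.3957  0.05  ]
 [ 0.4614 -0.341   0.05  ]]
0.05088524870855371 0.0010557036249358998 bench 0.0009028325147933114
```

Emit:
{"method": "arm_command", "body": {"deltas": [{"x": 0.9,"y": 0,"z": -0.5,"twist": 0},{"x": 0.9,"y": 0,"z": -0.5,"twist": 0},{"x": 0,"y": 0,"z": 0,"twist": 0},{"x": 0,"y": 0,"z": 0,"twist": 0},{"x": 0,"y": 0,"z": 0,"twist": 0}]}}

```text
t: 1.93
position: [0.5412, -0.3593, 0.2195]
ee_rot: [0.0, 1.0, -0.003, -0.0]
contact_force: [-0.4, -0.5, 0.4]
width: 0.087
gripper_force: 0.0
```

Run:
```python
from pin import *
d=cam('wrist'); np.savez('w2.npz',**d); d1=dict(np.load('w1.npz')); c=cloud(d)
print(d['eye'],ctrl.read_state()['position'])
for z,g in [((316,135),(.564,-.352,.065)),((324,225),(.49,-.357,.062))]:
    q=proj(d,np.array(g)); p=pin(d,*q,36); p1=pin(d1,*z); print(q,p)
    a=ray(d1,p1[0],p1[1]); b=ray(d,p[0],p[1]); A=np.stack([a,-b],1); s=np.linalg.lstsq(A,d['eye']-d1['eye'],rcond=None)[0]
    P=d1['eye']+a*s[0];Q=d['eye']+b*s[1]; print('tri',P.round(4),Q.round(4)); print(onz(d,p[0],p[1],.06).round(4), c[int(p[1]),int(p[0])].round(4))
```

```text
[ 0.60970471 -0.35926186  0.3604022 ] [ 0.54117911 -0.35929295  0.219984  ]
[305.47592106 200.02968962] (313.0762634277344, 195.8474578857422, 15.691364288330078, 723.5)
tri [ 0.5655 -0.3574  0.0546] [ 0.5655 -0.3574  0.0546]
[ 0.5663 -0.3575  0.06  ] [ 0.5686 -0.3575  0.0719]
[313.17963134 294.37900677] (312.7558288574219, 294.33721923828125, 35.80752944946289, 1195.5)
tri [ 0.5038 -0.3636  0.0994] [ 0.5049 -0.357   0.099 ]
[ 0.4892 -0.3567  0.06  ] [ 0.4854 -0.356   0.0496]
```

Emit:
{"method": "arm_command", "body": {"deltas": [{"x": 0.5,"y": 0.04,"z": -1,"twist": 0},{"x": 0.5,"y": 0.03,"z": -1,"twist": 0},{"x": 0,"y": 0,"z": -1,"twist": 0},{"x": 0,"y": 0,"z": -1,"twist": 0},{"x": 0,"y": 0,"z": -0.8,"twist": 0},{"x": 0,"y": 0,"z": -0.4,"twist": 0},{"x": 0,"y": 0,"z": 0,"twist": 0},{"x": 0,"y": 0,"z": 0,"twist": 0}], "hand": 50}}

```text
t: 2.65
position: [0.5671, -0.3566, 0.0905]
ee_rot: [0.0, 1.0, -0.002, 0.0]
contact_force: [0.3, 0.0, 0.1]
width: 0.0511
gripper_force: 0.0
```

Run:
```python
from pin import *
d=cam('wrist'); np.savez('w3.npz',**d); save(d,'w3.png'); s=ctrl.read_state(); print(s['position'],s['ee_rot'],s['width'],s['contact_force'])
print(proj(d,np.array([[.566,-.3575,.072],[.566,-.3575,.054]])))
```

```text
[ 0.56777299 -0.35672701  0.09135887] [ 6.05856706e-04  9.99997479e-01 -1.95412973e-03  9.25370053e-04] 0.05062959011133557 [0.40731993 0.08574559 0.36274981]
[[318.35584655 307.15235646]
 [318.06232507 291.36576698]]
```

View pics/w3.png

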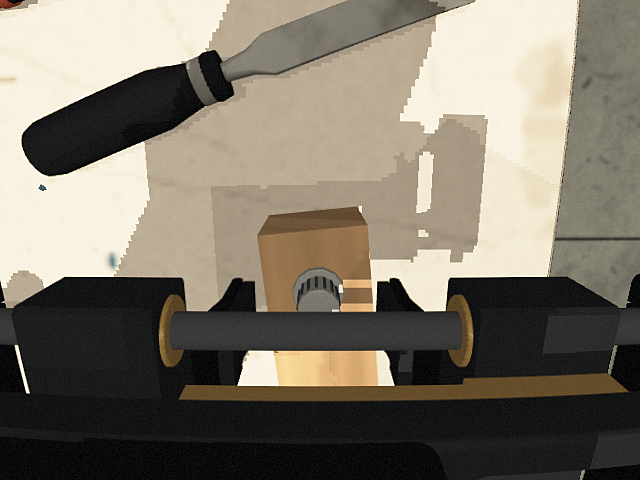

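The head is centred between the fingers, with the flange at (318,291). I'll lower and close.

Emit:
{"method": "arm_command", "body": {"deltas": [{"x": 0,"y": 0,"z": -0.46,"twist": 0},{"x": 0,"y": 0,"z": 0,"twist": 0},{"x": 0,"y": 0,"z": 0,"twist": 0}]}}

```text
t: 2.95
position: [0.5671, -0.3558, 0.0779]
ee_rot: [-0.0, 1.0, -0.002, -0.0]
contact_force: [-0.2, 0.3, 0.4]
width: 0.0504
gripper_force: 0.0
```

Emit:
{"method": "arm_command", "body": {"deltas": [{"x": 0,"y": 0,"z": 0,"twist": 0},{"x": 0,"y": 0,"z": 0,"twist": 0},{"x": 0,"y": 0,"z": 0,"twist": 0},{"x": 0,"y": 0,"z": 0,"twist": 0},{"x": 0,"y": 0,"z": 0,"twist": 0},{"x": 0,"y": 0,"z": 0,"twist": 0}], "hand": 10, "newtons": 30}}

```text
t: 3.45
position: [0.5674, -0.3561, 0.0782]
ee_rot: [0.0, 1.0, -0.002, 0.0]
contact_force: [0.4, -6.2, 5.0]
width: 0.0181
gripper_force: 3.8
```

Emit:
{"method": "arm_command", "body": {"deltas": [{"x": 0,"y": 0,"z": 0,"twist": 0},{"x": 0,"y": 0,"z": 0.3,"twist": 0},{"x": 0,"y": 0,"z": 0.7,"twist": 0},{"x": 0,"y": 0,"z": 1,"twist": 0},{"x": 0,"y": 0,"z": 1,"twist": 0},{"x": 0,"y": 0,"z": 1,"twist": 0},{"x": 0,"y": 0,"z": 1,"twist": 0},{"x": 0,"y": 0,"z": 1,"twist": 0}]}}

```text
t: 4.12
position: [0.5671, -0.3553, 0.2297]
ee_rot: [-0.0, 1.0, -0.001, -0.0]
contact_force: [1.4, -0.2, -1.1]
width: 0.0171
gripper_force: 30.0
```

Emit:
{"method": "arm_command", "body": {"deltas": [{"x": -0.1,"y": 1,"z": 0.2,"twist": 0},{"x": -0.1,"y": 1,"z": 0,"twist": 0},{"x": -0.1,"y": 1,"z": 0,"twist": 0},{"x": -0.1,"y": 1,"z": 0,"twist": 0},{"x": -0.1,"y": 1,"z": 0,"twist": 0},{"x": -0.1,"y": 1,"z": 0,"twist": 0},{"x": -0.1,"y": 1,"z": 0,"twist": 0},{"x": -0.1,"y": 1,"z": 0,"twist": 0}]}}

```text
t: 4.78
position: [0.5468, -0.1543, 0.2335]
ee_rot: [-0.0, 1.0, -0.001, -0.0]
contact_force: [-0.7, -0.1, -1.1]
width: 0.0173
gripper_force: 30.0
```

Emit:
{"method": "arm_command", "body": {"deltas": [{"x": -0.1,"y": 1,"z": 0,"twist": 0},{"x": -0.1,"y": 1,"z": 0,"twist": 0},{"x": -0.1,"y": 1,"z": 0,"twist": 0},{"x": 0,"y": 1,"z": 0,"twist": 0},{"x": 0,"y": 0.8,"z": 0,"twist": 0},{"x": 0,"y": 0.4,"z": 0,"twist": 0},{"x": 0,"y": 0,"z": 0,"twist": 0},{"x": 0,"y": 0,"z": 0,"twist": 0}]}}

```text
t: 5.45
position: [0.5398, -0.0264, 0.2332]
ee_rot: [0.0, 1.0, -0.001, 0.0]
contact_force: [-0.1, -0.1, -1.1]
width: 0.017
gripper_force: 30.0
```

Run:
```python
from pin import *
d=cam('wrist'); np.savez('w4.npz',**d); save(d,'w4.png'); s=ctrl.read_state(); print(s['t'],s['position'],s['ee_rot'],s['width'],s['contact_force'],s['joints'])
```

```text
5.5 [ 0.53980803 -0.02733026  0.23313298] [ 3.15307851e-04  9.99997501e-01 -2.21259301e-03 -5.35355505e-05] 0.01710687144014567 [-0.68720428 -0.23123128 -1.97396727] [ 0.2544481   0.13687858 -0.31338449  1.73465583  0.04461292  1.27706757
 -1.64434292]
```

View pics/w4.png

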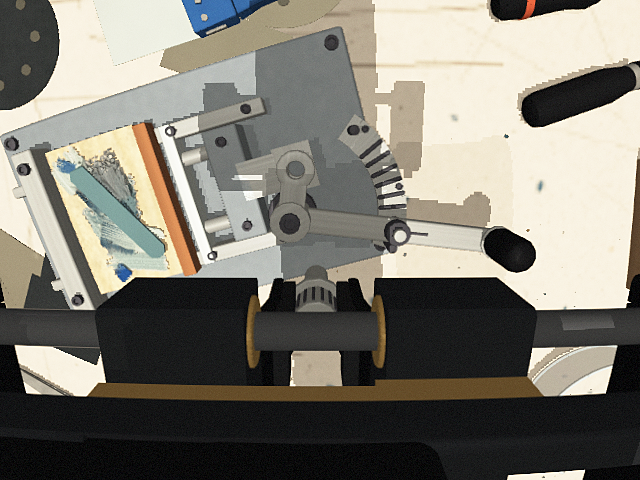

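The wrist view shows the fork eye at (294,169), the pivot at (290,223), the grip at (510,249), and the held pin's shank and head at (316,270–300). I'll take a second view from lower and compare.

Emit:
{"method": "arm_command", "body": {"deltas": [{"x": -0.3,"y": 0,"z": -0.8,"twist": 0},{"x": -0.3,"y": 0,"z": -0.8,"twist": 0},{"x": -0.2,"y": 0,"z": -0.8,"twist": 0},{"x": 0,"y": 0,"z": 0,"twist": 0},{"x": 0,"y": 0,"z": 0,"twist": 0},{"x": 0,"y": 0,"z": 0,"twist": 0}]}}

```text
t: 6.0
position: [0.5208, -0.0268, 0.1742]
ee_rot: [0.0, 1.0, -0.002, 0.001]
contact_force: [1.1, 1.2, -0.8]
width: 0.0169
gripper_force: 30.0
```

Run:
```python
from pin import *
d=cam('wrist'); np.savez('w5.npz',**d); s=ctrl.read_state(); print(s['t'],s['position'],s['contact_force'])
d1=dict(np.load('w4.npz')); P=cloud(d1)[169,294]; c1=cloud(d1); print('eye ring z', np.round(c1[155:185:5,294,2],4), c1[185,294],c1[152,294])
g=onz(d1,np.array(294.),np.array(169.),.06); q=proj(d,g); print(g,q)
def crop(d,u,v,h=38): return cv2.resize(cv2.cvtColor(d['color'][int(v)-h:int(v)+h,int(u)-h:int(u)+h],cv2.COLOR_RGB2BGR),(290,290),interpolation=cv2.INTER_CUBIC)
for n,dd,u,v in [('1',d1,294,169),('2',d,*q)]:
    gr=cv2.GaussianBlur(cv2.cvtColor(dd['color'],cv2.COLOR_RGB2GRAY),(0,0),1)
    x,y=int(u)-30,int(v)-30; o=cv2.resize(gr[y:y+60,x:x+60],None,fx=4,fy=4,interpolation=cv2.INTER_CUBIC)
    for R0,R1 in [(20,40),(40,90)]:
        h=cv2.HoughCircles(o,cv2.HOUGH_GRADIENT,1,20,param1=80,param2=18,minRadius=R0,maxRadius=R1)
        print(n,(R0,R1), None if h is None else (h[0][:4]/4+[x,y,0]).round(1).tolist())
im=np.vstack([np.hstack([crop(d1,294,169),crop(d,*q)]),np.hstack([crop(d1,316,290),crop(d,316,290)])]); cv2.imwrite('pics/c5.png',im)
```

```text
6.05 [ 0.52100833 -0.02649869  0.17451661] [-0.37988926 -0.00611207 -1.34900417]
eye ring z [0.0608 0.0607 0.0128 0.0121 0.0339 0.0597] [ 0.57151822 -0.01002701  0.06092988] [ 0.59615112 -0.01039366  0.06094132]
[ 0.58348837 -0.01016078  0.06      ] [287.92503948 145.41802764]
1 (20, 40) None
1 (40, 90) None
2 (20, 40) None
2 (40, 90) None
```

View pics/c5.png

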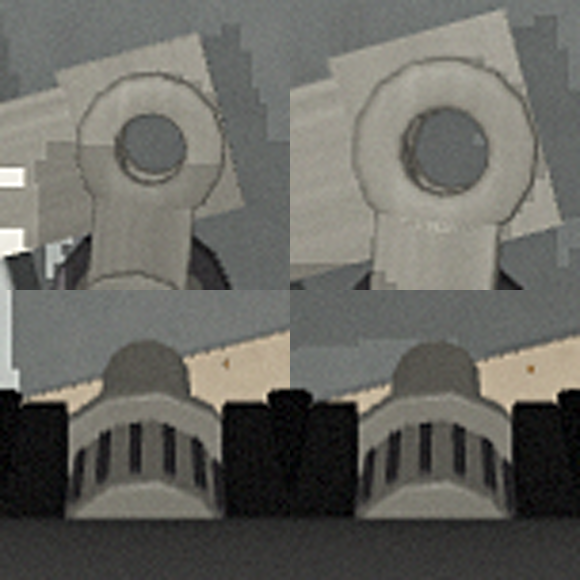

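The crops show the fork hole clearly in both views: view 1 at crop (151,148), view 2 at rel (155,150). The pin hangs straight in the fingers, with shank crop columns 104–190 and its tip at row 50.

```bash
cat > fork.py <<'E'
from pin import *
from scipy.optimize import least_squares
def hole(d,u,v):
    # radial edge search: strongest outward brightening along spokes, then ellipse fit
    g=cv2.GaussianBlur(cv2.cvtColor(d['color'],cv2.COLOR_RGB2GRAY).astype(np.float32),(0,0),.8)
    for it in range(3):
        rr=np.arange(5,16,.25); pts=[]
        for a in np.deg2rad(np.arange(0,360,8)):
            x=(u+rr*np.cos(a)).astype(np.float32); y=(v+rr*np.sin(a)).astype(np.float32)
            p=cv2.remap(g,x[None],y[None],cv2.INTER_CUBIC)[0]; i=np.gradient(p).argmax(); pts.append((x[i],y[i]))
        pts=np.array(pts,np.float32); r=np.hypot(*(pts-[u,v]).T); pts=pts[abs(r-np.median(r))<1.5]
        e=cv2.fitEllipseDirect(pts); u,v=e[0]
    return e,len(pts)
def tri(d1,p1,d2,p2):
    a=ray(d1,*p1); b=ray(d2,*p2); s=np.linalg.lstsq(np.stack([a,-b],1),d2['eye']-d1['eye'],rcond=None)[0]
    return d1['eye']+a*s[0],d2['eye']+b*s[1]
E
python3 - <<'E'
from fork import *
d1=dict(np.load('w4.npz')); d2=dict(np.load('w5.npz')); ps=[]
for d,u,v in [(d1,295.2,169.5),(d2,289.2,146.1)]:
    e,n=hole(d,u,v); ps.append(e[0]); print(e,n,onz(d,*map(np.array,e[0]),.06),onz(d,*map(np.array,e[0]),.061))
print('tri hole',*tri(d1,ps[0],d2,ps[1]))
for n,p in [('hole',None),]: pass
# pin in tool frame seen by camera: fit ex,ey,h
s=ctrl.read_state(); M=np.array(d2['mount']); dt=dict(d2); dt['eye']=M[:3,3]; dt['rotation']=M[:3,:3]
t=np.linspace(0,2*np.pi,721)
def circ(ex,ey,z,r): return proj(dt,np.stack([ex+r*np.cos(t),ey+r*np.sin(t),0*t+z],-1))
def pred(p):
    ex,ey,h=p; sh=min(circ(ex,ey,h+.034,.006)[:,1].min(),circ(ex,ey,h+.038,.0035)[:,1].min())
    return sh,circ(ex,ey,h,.012)[:,1].min(),circ(ex,ey,h-.022,.009)[:,1].min(),circ(ex,ey,h,.012)[:,0].mean(),np.ptp(circ(ex,ey,h,.012)[:,0])
for p in [(0,0,.0275),(-.002,0,.0275),(0,0,.0255)]: print(p,np.round(pred(p),1))
meas=np.array([264.7,278.4,301.4,316.0])
f=least_squares(lambda p:np.array(pred(p)[:4])-meas,(0,0,.0275),x_scale=1e-3,diff_step=1e-3); print(f.x,f.fun)
E
```

```text
((294.9789123535156, 169.78921508789062), (18.991838455200195, 19.681594848632812), 159.3873291015625) 42 [ 0.58289348 -0.01089081  0.06      ] [ 0.58297407 -0.0109396   0.061     ]
((289.0470886230469, 146.2323455810547), (23.93265151977539, 24.189908981323242), 39.96491622924805) 45 [ 0.58299834 -0.01083151  0.06      ] [ 0.58302176 -0.01089396  0.061     ]
tri hole [ 0.58305224 -0.01098693  0.06197009] [ 0.58304454 -0.01095468  0.06197228]
(0, 0, 0.0275) [260.5 270.5 296.4 316.2  54.8]
(-0.002, 0, 0.0275) [264.2 274.9 301.2 316.2  54.7]
(0, 0, 0.0255) [261.7 272.  298.4 316.2  55.4]
[-5.65474080e-03 -8.26990180e-05  3.55731236e-02] [ 1.44703704e+00 -1.73229714e+00  4.55102544e-01 -1.50717085e-07]
```

Emit:
{"method": "arm_command", "body": {"deltas": [{"x": 0.64,"y": 0.16,"z": 0,"twist": 0},{"x": 0.64,"y": 0.16,"z": 0,"twist": 0},{"x": 0.64,"y": 0.16,"z": -0.4,"twist": 0},{"x": 0.64,"y": 0.15,"z": -0.87,"twist": 0},{"x": 0,"y": 0,"z": 0,"twist": 0},{"x": 0,"y": 0,"z": 0,"twist": 0},{"x": 0,"y": 0,"z": 0,"twist": 0},{"x": 0,"y": 0,"z": 0,"twist": 0}]}}

```text
t: 6.72
position: [0.5842, -0.0104, 0.1428]
ee_rot: [0.0, 1.0, -0.002, 0.001]
contact_force: [0.4, 0.6, -1.2]
width: 0.017
gripper_force: 30.0
```

Run:
```python
from fork import *
P=[]; 
for i in range(6): d=cam('wrist'); P.append(ctrl.read_state()['position'])
P=np.array(P); print(P.mean(0).round(5),P.std(0).round(5),ctrl.read_state()['t'])
np.savez('w6.npz',**d)
c=cv2.cvtColor(d['color'][215:315,260:372],cv2.COLOR_RGB2BGR); cv2.imwrite('pics/c6.png',cv2.resize(c,None,fx=6,fy=6,interpolation=cv2.INTER_CUBIC))
# predicted pixel of hole centre and rim with the tri point
t=np.linspace(0,2*np.pi,9)[:-1]
print(proj(d,np.stack([.58298+.00675*np.cos(t),-.0109+.00675*np.sin(t),0*t+.061],-1)).round(1).tolist())
```

```text
[ 0.58399 -0.01035  0.14231] [1.1e-04 8.0e-05 3.3e-04] 7.0167
[[317.1, 250.6], [308.6, 254.0], [305.1, 262.2], [308.7, 270.2], [317.2, 273.5], [325.6, 270.2], [329.1, 262.1], [325.6, 254.0]]
```

View pics/c6.png

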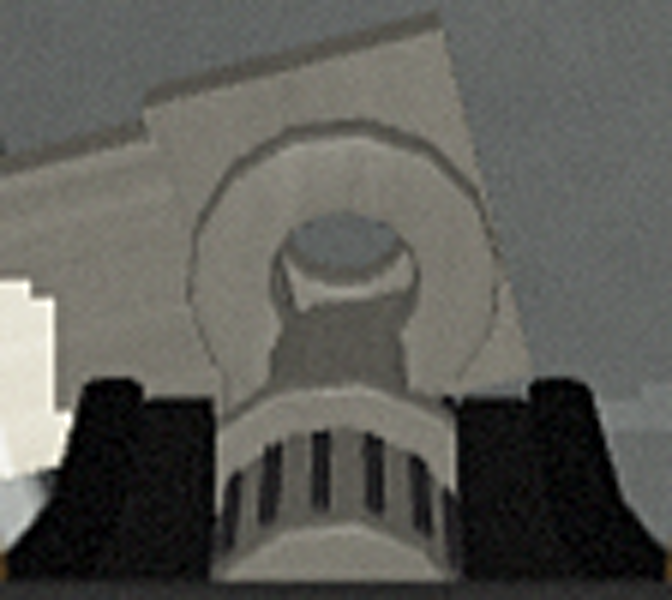

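The pin's shank column is about 340 against a hole centre of 344 (about 0.4 mm to −y). The hole's predicted rim matches. I'll correct by x +1.1 mm, y −0.5 mm and start inserting.

Emit:
{"method": "arm_command", "body": {"deltas": [{"x": 0.045,"y": -0.02,"z": 0,"twist": 0},{"x": 0,"y": 0,"z": -0.2,"twist": 0},{"x": 0,"y": 0,"z": -0.2,"twist": 0},{"x": 0,"y": 0,"z": -0.2,"twist": 0},{"x": 0,"y": 0,"z": -0.2,"twist": 0},{"x": 0,"y": 0,"z": 0,"twist": 0},{"x": 0,"y": 0,"z": 0,"twist": 0}]}}

```text
t: 7.6
position: [0.5846, -0.0105, 0.1207]
ee_rot: [-0.0, 1.0, -0.002, -0.001]
contact_force: [0.2, -0.1, -1.7]
width: 0.0173
gripper_force: 30.0
```

Emit:
{"method": "arm_command", "body": {"deltas": [{"x": 0,"y": 0,"z": -0.15,"twist": 0},{"x": 0,"y": 0,"z": -0.15,"twist": 0},{"x": 0,"y": 0,"z": -0.15,"twist": 0},{"x": 0,"y": 0,"z": 0,"twist": 0}]}}

```text
t: 7.93
position: [0.5844, -0.0106, 0.1091]
ee_rot: [-0.0, 1.0, -0.002, -0.001]
contact_force: [-0.2, -0.4, -1.9]
width: 0.0171
gripper_force: 30.0
```

Emit:
{"method": "arm_command", "body": {"deltas": [{"x": 0,"y": 0,"z": -0.15,"twist": 0},{"x": 0,"y": 0,"z": -0.15,"twist": 0},{"x": 0,"y": 0,"z": -0.15,"twist": 0},{"x": 0,"y": 0,"z": 0,"twist": 0}]}}

```text
t: 8.27
position: [0.5844, -0.0107, 0.0978]
ee_rot: [-0.0, 1.0, -0.002, -0.001]
contact_force: [-0.7, 0.3, -0.2]
width: 0.017
gripper_force: 30.0
```

Emit:
{"method": "arm_command", "body": {"deltas": [{"x": 0,"y": 0,"z": -0.14,"twist": 0},{"x": 0,"y": 0,"z": -0.14,"twist": 0},{"x": 0,"y": 0,"z": -0.08,"twist": 0},{"x": 0,"y": 0,"z": 0,"twist": 0},{"x": 0,"y": 0,"z": 0,"twist": 0}]}}

```text
t: 8.68
position: [0.5849, -0.0106, 0.0897]
ee_rot: [-0.0, 1.0, -0.002, -0.0]
contact_force: [-0.1, -0.2, -1.1]
width: 0.0172
gripper_force: 30.0
```

Emit:
{"method": "arm_command", "body": {"deltas": [{"x": 0,"y": 0,"z": -0.06,"twist": 0},{"x": 0,"y": 0,"z": -0.06,"twist": 0},{"x": 0,"y": 0,"z": 0,"twist": 0},{"x": 0,"y": 0,"z": 0,"twist": 0}]}}

```text
t: 9.02
position: [0.5853, -0.0106, 0.088]
ee_rot: [0.0, 1.0, -0.002, 0.001]
contact_force: [-3.1, -0.2, 9.0]
width: 0.0168
gripper_force: 30.0
```

Emit:
{"method": "arm_command", "body": {"deltas": [{"x": 0,"y": 0,"z": 0,"twist": 0},{"x": 0,"y": 0,"z": 0,"twist": 0},{"x": 0,"y": 0,"z": 0,"twist": 0},{"x": 0,"y": 0,"z": 0.3,"twist": 0},{"x": 0,"y": 0,"z": 0.7,"twist": 0},{"x": 0,"y": 0,"z": 1,"twist": 0},{"x": 0,"y": 0,"z": 1,"twist": 0},{"x": 0,"y": 0,"z": 0.6,"twist": 0}], "hand": 45}}

```text
t: 9.68
position: [0.5858, -0.0104, 0.18]
ee_rot: [-0.0, 1.0, -0.002, 0.001]
contact_force: [1.0, -0.7, -0.3]
width: 0.0445
gripper_force: 0.0
```

Emit:
{"method": "arm_command", "body": {"deltas": [{"x": -0.8,"y": 0,"z": 1,"twist": 0},{"x": -0.8,"y": -0.6,"z": 1,"twist": 0},{"x": -0.8,"y": -0.6,"z": 0.2,"twist": 0},{"x": 0,"y": -0.6,"z": 0,"twist": 0},{"x": 0,"y": -0.6,"z": 0,"twist": 0},{"x": 0,"y": 0,"z": 0,"twist": 0},{"x": 0,"y": 0,"z": 0,"twist": 0}]}}

```text
t: 10.27
position: [0.5249, -0.071, 0.2322]
ee_rot: [-0.0, 1.0, -0.002, 0.0]
contact_force: [-0.6, 1.1, 0.0]
width: 0.0449
gripper_force: 0.0
```

Run:
```python
from fork import *
d=cam('wrist'); np.savez('w7.npz',**d); s=ctrl.read_state(); print(s['t'],s['position'],s['width'],s['contact_force'])
save(d,'w7.png'); c=cloud(d)
q=proj(d,np.array([[.583,-.0109,.082],[.583,-.0109,.064],[.541,-.006,.065],[.521,-.171,.097]])); print(q.round(1))
u,v=q[0].astype(int); print('pin top',np.median(c[v-4:v+5,u-4:u+5].reshape(-1,3),0))
# lever grip top points
m=(c[...,2]>.088)&(c[...,2]<.105)&(abs(c[...,0]-.52)<.05)&(abs(c[...,1]+.17)<.05)
print(m.sum(),c[m].mean(0),c[m].min(0),c[m].max(0))
```

```text
10.3167 [ 0.52501912 -0.0700078   0.23200822] 0.04495349181373704 [ 0.42148565  0.04519024 -0.11473387]
[[229.  151.5]
 [234.  150.6]
 [230.  207.1]
 [459.  242.1]]
pin top [ 0.58339568 -0.01021934  0.08278853]
1047 [ 0.52516607 -0.17292451  0.09488651] [ 0.51071442 -0.18767758  0.08803006] [ 0.53711098 -0.16181198  0.09963227]
```

View pics/w7.png

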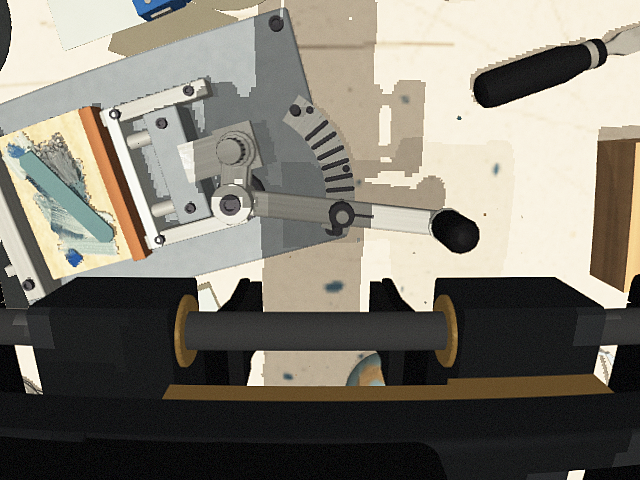

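The pin is seated: its grip top measures 83 mm against 82 expected, and it stands at (232,150) over the fork. The lever is still at rest, with the grip at (455,231) and the pivot at (231,205). Next I'll measure pivot and grip numerically from the stored views.

Run:
```python
from fork import *
F=np.array([.583,-.0109])
for n in ['w4','w5','w7']:
    d=dict(np.load(n+'.npz')); c=cloud(d)
    m=(c[...,2]>.0945)&(c[...,2]<.102)&(abs(c[...,0]-.524)<.03)&(abs(c[...,1]+.174)<.03)
    if m.sum()>50: print(n,'grip',m.sum(),cv2.minEnclosingCircle(c[m][:,:2].astype(np.float32)),c[m][:,2].mean())
    m=(c[...,2]>.058)&(c[...,2]<.075)&(np.hypot(c[...,0]-.541,c[...,1]+.006)<.02)
    z=c[m]; print(n,'pivot region z',np.percentile(z[:,2],[5,25,50,75,95,99]).round(4)); t=z[z[:,2]>.0635]; print(len(t),len(t)>20 and (t[:,:2].mean(0),cv2.minEnclosingCircle(t[:,:2].astype(np.float32))))
# geometric pivot: 40mm from F, 170mm from G
from scipy.optimize import fsolve
for G in [(.5242,-.1745)]:
    G=np.array(G); P=fsolve(lambda p:[np.hypot(*(p-F))-.04,np.hypot(*(p-G))-.17],[.541,-.006]); print(P)
```

```text
w4 grip 601 ((0.5237473845481873, -0.17414194345474243), 0.011609718203544617) 0.09654934233615618
w4 pivot region z [0.0611 0.0643 0.065  0.0664 0.07   0.0707]
1240 (array([ 0.54358186, -0.00640177]), ((0.5429955720901489, -0.006250280886888504), 0.01589372754096985))
w5 grip 940 ((0.5240486264228821, -0.1737760752439499), 0.01166493445634842) 0.09655269270464271
w5 pivot region z [0.0612 0.0643 0.065  0.0663 0.0699 0.0706]
1937 (array([ 0.54365654, -0.00636662]), ((0.5430788993835449, -0.006249035708606243), 0.015942975878715515))
w7 grip 674 ((0.5237614512443542, -0.17479559779167175), 0.01146654598414898) 0.0966113419595696
w7 pivot region z [0.0609 0.0642 0.0649 0.0661 0.0698 0.0706]
1248 (array([ 0.54361634, -0.00675928]), ((0.5432310104370117, -0.006365251261740923), 0.015798941254615784))
[ 0.54335501 -0.00558261]
```

Emit:
{"method": "arm_command", "body": {"deltas": [{"x": 0,"y": -0.5,"z": 0,"twist": 1},{"x": 0,"y": -0.5,"z": 0,"twist": 1},{"x": 0,"y": -0.5,"z": 0,"twist": 1},{"x": 0,"y": -0.5,"z": 0,"twist": 1},{"x": 0,"y": -0.5,"z": 0,"twist": 1},{"x": 0,"y": -0.5,"z": 0,"twist": 1},{"x": 0,"y": -0.5,"z": 0,"twist": 1},{"x": 0,"y": -0.5,"z": 0,"twist": 1}], "hand": 65}}

```text
t: 10.98
position: [0.5254, -0.1696, 0.2317]
ee_rot: [-0.0, 0.913, 0.409, 0.0]
contact_force: [0.1, -0.6, -0.1]
width: 0.0651
gripper_force: 0.0
```

Emit:
{"method": "arm_command", "body": {"deltas": [{"x": 0,"y": -0.1,"z": 0,"twist": 1},{"x": 0,"y": 0,"z": 0,"twist": 1},{"x": 0,"y": 0,"z": 0,"twist": 1},{"x": 0,"y": 0,"z": 0,"twist": 1},{"x": 0,"y": 0,"z": 0,"twist": 1},{"x": 0,"y": 0,"z": 0,"twist": 1},{"x": 0,"y": 0,"z": 0,"twist": 1},{"x": 0,"y": 0,"z": 0,"twist": 1}]}}

```text
t: 11.65
position: [0.5254, -0.1715, 0.2317]
ee_rot: [-0.0, 0.668, 0.744, 0.0]
contact_force: [-0.6, 0.1, 0.4]
width: 0.0648
gripper_force: 0.0
```

Emit:
{"method": "arm_command", "body": {"deltas": [{"x": 0,"y": 0,"z": 0,"twist": 1},{"x": 0,"y": 0,"z": 0,"twist": 1},{"x": 0,"y": 0,"z": 0,"twist": 0.3},{"x": 0,"y": 0,"z": 0,"twist": 0},{"x": 0,"y": 0,"z": 0,"twist": 0}]}}

```text
t: 12.07
position: [0.5253, -0.172, 0.2317]
ee_rot: [-0.0, 0.576, 0.817, 0.0]
contact_force: [-0.7, 0.2, 0.0]
width: 0.0648
gripper_force: 0.0
```

Run:
```python
from fork import *
d=cam('wrist'); s=ctrl.read_state(); c=cloud(d); q=s['ee_rot']; M=R.from_quat([q[1],q[2],q[3],q[0]]).as_matrix()
print(s['t'],s['position'],s['joints'].round(3),np.degrees(np.arctan2(M[1,1],M[0,1])))
m=(c[...,2]>.0945)&(c[...,2]<.102)&(abs(c[...,0]-.524)<.03)&(abs(c[...,1]+.174)<.03)
print(m.sum(),m.sum()>20 and cv2.minEnclosingCircle(c[m][:,:2].astype(np.float32)))
```

```text
12.1167 [ 0.52521996 -0.1722456   0.231691  ] [ 0.543  0.165 -0.342  1.707  0.057  1.279  0.531] 19.585095359924416
708 ((0.5235376954078674, -0.17503207921981812), 0.01140458881855011)
```

Emit:
{"method": "arm_command", "body": {"deltas": [{"x": -0.06,"y": -0.1,"z": -0.6,"twist": 0},{"x": 0,"y": 0,"z": -1,"twist": 0},{"x": 0,"y": 0,"z": -1,"twist": 0},{"x": 0,"y": 0,"z": -1,"twist": 0},{"x": 0,"y": 0,"z": -1,"twist": 0},{"x": 0,"y": 0,"z": -0.8,"twist": 0},{"x": 0,"y": 0,"z": -0.6,"twist": 0},{"x": 0,"y": 0,"z": 0,"twist": 0}]}}

```text
t: 12.78
position: [0.5215, -0.1746, 0.0786]
ee_rot: [-0.003, 0.577, 0.817, -0.001]
contact_force: [-1.1, 0.4, 0.1]
width: 0.065
gripper_force: 0.0
```

Emit:
{"method": "arm_command", "body": {"deltas": [{"x": 0,"y": 0,"z": 0,"twist": 0},{"x": 0,"y": 0,"z": 0,"twist": 0},{"x": 0,"y": 0,"z": 0,"twist": 0},{"x": 0,"y": 0,"z": 0,"twist": 0},{"x": 0,"y": 0,"z": 0,"twist": 0},{"x": 0,"y": 0,"z": 0,"twist": 0},{"x": 0,"y": 0,"z": 0,"twist": 0}], "hand": 15, "newtons": 40}}

```text
t: 13.37
position: [0.5238, -0.1756, 0.0822]
ee_rot: [0.0, 0.576, 0.817, 0.0]
contact_force: [4.2, 1.7, 0.1]
width: 0.0259
gripper_force: 22.6
```

Run:
```python
import numpy as np
v=np.array([-.0195,-.1692]); g=lambda a: np.array([v[0]*np.cos(a)-v[1]*np.sin(a),v[0]*np.sin(a)+v[1]*np.cos(a)])
a=[0,.05,.125,.2,.25,.3,.375,.45,.5,.55,.625,.7,.75]
for i in range(1,len(a)): print(a[i],((g(a[i])-g(a[i-1]))/.025).round(2),(g(a[i])+[.5433,-.0058]).round(4))
```

```text
0.05 [ 0.34 -0.03] [ 0.5323 -0.1758]
0.125 [ 0.51 -0.01] [ 0.545  -0.1761]
0.2 [0.51 0.02] [ 0.5578 -0.1755]
0.25 [0.34 0.04] [ 0.5663 -0.1746]
0.3 [0.34 0.05] [ 0.5747 -0.1732]
0.375 [0.5  0.11] [ 0.5871 -0.1704]
0.45 [0.49 0.15] [ 0.5993 -0.1666]
0.5 [0.32 0.12] [ 0.6073 -0.1636]
0.55 [0.31 0.14] [ 0.6151 -0.1602]
0.625 [0.45 0.23] [ 0.6265 -0.1544]
0.7 [0.44 0.27] [ 0.6374 -0.1478]
0.75 [0.28 0.2 ] [ 0.6444 -0.1429]
```

Emit:
{"method": "arm_command", "body": {"deltas": [{"x": 0.34,"y": -0.03,"z": 0,"twist": 0},{"x": 0.51,"y": -0.01,"z": 0,"twist": 0},{"x": 0.51,"y": 0.02,"z": 0,"twist": 0},{"x": 0.34,"y": 0.04,"z": 0,"twist": 0},{"x": 0,"y": 0,"z": 0,"twist": 0},{"x": 0,"y": 0,"z": 0,"twist": 0}]}}

```text
t: 13.87
position: [0.5664, -0.1752, 0.0821]
ee_rot: [-0.0, 0.576, 0.817, -0.0]
contact_force: [-4.4, -0.4, 7.4]
width: 0.0263
gripper_force: 40.0
```

Emit:
{"method": "arm_command", "body": {"deltas": [{"x": 0.34,"y": 0.05,"z": 0,"twist": 0},{"x": 0.5,"y": 0.11,"z": 0,"twist": 0},{"x": 0.49,"y": 0.15,"z": 0,"twist": 0},{"x": 0.32,"y": 0.12,"z": 0,"twist": 0},{"x": 0,"y": 0,"z": 0,"twist": 0},{"x": 0,"y": 0,"z": 0,"twist": 0}]}}

```text
t: 14.37
position: [0.607, -0.1645, 0.0821]
ee_rot: [-0.001, 0.576, 0.817, -0.001]
contact_force: [-6.6, 0.4, 9.0]
width: 0.0259
gripper_force: 40.0
```

Emit:
{"method": "arm_command", "body": {"deltas": [{"x": 0.31,"y": 0.14,"z": 0,"twist": 0},{"x": 0.45,"y": 0.23,"z": 0,"twist": 0},{"x": 0.44,"y": 0.27,"z": 0,"twist": 0},{"x": 0.28,"y": 0.2,"z": 0,"twist": 0},{"x": 0,"y": 0,"z": 0,"twist": 0},{"x": 0,"y": 0,"z": 0,"twist": 0}]}}

```text
t: 14.87
position: [0.6434, -0.1445, 0.082]
ee_rot: [-0.001, 0.577, 0.817, -0.001]
contact_force: [-9.5, -2.9, 10.1]
width: 0.0261
gripper_force: 40.0
```

Run:
```python
from fork import *
P=[];Fc=[]
for i in range(6): d=cam('wrist'); s=ctrl.read_state(); P.append(s['position']); Fc.append(s['contact_force'])
p=np.mean(P,0); print(s['t'],p,np.mean(Fc,0),s['width'],s['gripper_force'],s['joints'].round(3))
v=p[:2]-[.5433,-.0058]; v0=np.array([-.0195,-.1692]); print('angle',np.arctan2(v0[0]*v[1]-v0[1]*v[0],v@v0),np.hypot(*v))
t=cam('top'); np.savez('t8.npz',**t); c=cloud(t); t0=dict(np.load('top.npz'))
# what is seen of the grip / pin from the wrist, and what changed in the top view
w=cloud(d); m=(w[...,2]>.0945)&(w[...,2]<.105)&(np.hypot(w[...,0]-p[0],w[...,1]-p[1])<.04); print('grip',m.sum(),w[m].mean(0) if m.sum() else 0)
m=(w[...,2]>.079)&(w[...,2]<.087)&(np.hypot(w[...,0]-.58,w[...,1]+.0)<.06); print('pin top',m.sum(),w[m].mean(0) if m.sum() else 0)
save(d,'w8.png')
```

```text
15.1667 [ 0.64300744 -0.14474595  0.0820731 ] [-9.42965631 -2.33111557  9.23826067] 0.02590702639112577 40.00204899231903 [ 0.398  0.499 -0.324  1.598  0.176  1.076  0.368]
angle 0.7371818614267397 0.17101915226410946
grip 808 [ 0.64401903 -0.14922994  0.09726683]
pin top 0 0
```

Emit:
{"method": "arm_command", "body": {"deltas": [{"x": 0.06,"y": 0.04,"z": 0,"twist": 0},{"x": 0,"y": 0,"z": 0,"twist": 0},{"x": 0,"y": 0,"z": 0,"twist": 0}]}}

```text
t: 15.47
position: [0.6443, -0.1438, 0.082]
ee_rot: [-0.001, 0.577, 0.817, -0.002]
contact_force: [-9.9, -2.5, 10.2]
width: 0.0261
gripper_force: 40.0
```

Run:
```python
from fork import *
P=[]
for i in range(5): d=cam('wrist'); P.append(ctrl.read_state()['position'])
p=np.mean(P,0); print(p)
v=p[:2]-[.5433,-.0058]; v0=np.array([-.0195,-.1692]); print('angle',np.arctan2(v0[0]*v[1]-v0[1]*v[0],v@v0),np.hypot(*v))
for n in ['wrist','scene','top']:
    e=cam(n); w=cloud(e); q=proj(e,np.array([.5758,.0175,.082])); u,vv=q.round().astype(int); print(n,q.round(1))
    r=np.hypot(w[...,0]-.576,w[...,1]-.0175); m=(w[...,2]>.076)&(w[...,2]<.088)&(r<.04)
    print(m.sum(), m.sum()>5 and (w[m].mean(0),w[m].min(0),w[m].max(0)))
    if n!='wrist':
        for k,(a,b,z) in {'spare':(.494,-.3645,.066)}.items():
            m=(w[...,2]>.057)&(w[...,2]<.075)&(np.hypot(w[...,0]-a,w[...,1]-b)<.03); print(k,m.sum(),m.sum()>0 and w[m].mean(0))
    save(e,n+'9.png'); np.savez(n+'9.npz',**e)
```

```text
[ 0.64431602 -0.14380292  0.08207333]
angle 0.7466132398964952 0.17102351508720773
wrist [ 281.2 -205.6]
0 False
scene [301.9 245.2]
38 (array([0.57497825, 0.01792614, 0.08174373]), array([0.56516495, 0.00435885, 0.07614014]), array([0.58779437, 0.02738295, 0.08638124]))
spare 20 [ 0.49097256 -0.36021569  0.06555735]
top [340.9 222. ]
31 (array([0.57832962, 0.01640404, 0.0816195 ]), array([0.56984127, 0.00910218, 0.0773962 ]), array([0.58714256, 0.02530887, 0.08667416]))
spare 28 [ 0.49301265 -0.36151569  0.06114279]
```

Emit:
{"method": "arm_command", "body": {"deltas": [{"x": 0.02,"y": 0.015,"z": 0,"twist": 0},{"x": 0,"y": 0,"z": 0,"twist": 0},{"x": 0,"y": 0,"z": 0,"twist": 0},{"x": 0,"y": 0,"z": 0,"twist": 0}]}}

```text
t: 16.2
position: [0.6448, -0.1435, 0.0821]
ee_rot: [-0.001, 0.577, 0.817, -0.002]
contact_force: [-9.9, -1.9, 10.4]
width: 0.0256
gripper_force: 40.0
```

Run:
```python
from cell import ctrl
s=ctrl.read_state(); print(s['t'],s['position'],s['contact_force'],s['width'],s['gripper_force'])
print(ctrl.hand_in())
```

```text
16.2 [ 0.64477122 -0.14348252  0.08209141] [-9.91888046 -1.85415907 10.36649653] 0.025622553054513785 40.002088516484946
the job is handed in; nothing more can be done
None
```

The job is handed in at 16.2 s: the thick pin is seated in the fork and lug and released, and the arm is still holding the lever at about 0.75 rad, the third notch, against about 10 N; the slim pin is still in the block, but the hand-in gave no verdict.

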